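# Draw up the chopping board's end strip and back the clamp off

### The job

The end strip of the chopping board still stands off on its tight dowels: pump the trigger of the bar clamp, with squeezes of about 25 N and never so hard that the jaw bruises the oak, until the strip is fully home and the trigger goes firm part-way because the joint is nipped up tight. Then squeeze the clamp's release lever against the handle, slide the clamp head all the way back to its rear stop, and let go so that the board can be lifted out. Leave everything else on the worktop alone.

Things in the scene. Friction and masses are not known exactly. Their poses are not given: they have to be found in the camera images.
- head (a joint): slide of the clamp head (black housing, black handle standing up from it) along the toothed steel bar, m. 0 = its jaw pad just touches the strip of a closed board, 0.018 to 0.030 at the start; it grows as the head goes back, away from the board, to 0.075 at the rear stop (wooden post). The ratchet lets the head go towards the board but not back (2 mm play) unless the release lever is pressed.
- strip (a joint): open gap between the chopping board and its end strip, m: 0 = fully home, 0.006 to 0.012 at the start. The strip (32 x 150 x 22 mm, oak) sits on two tight dowels and takes about 22 N of jaw force to move. The oak bruises above 60 N of jaw force.
- trigger (a joint): trigger, the upright grey lever in front of the black handle, rad: 0 = let go (sprung), 0.195 = at its own stop, 23 mm nearer the handle. A full squeeze walks the head up to 9 mm, less under load; let it go fully between strokes. Jaw force = about twice the squeeze less 10 N, plus any arm push along the bar: 20 to 30 N nips up, over 34 N bruises. With the joint tight it goes firm before its stop.
- release (a joint): angle of the steel release lever, whose tab stands in front of the handle just below the trigger, rad: -0.03 to 0.05 = let go (spring; it nods as the ratchet clicks), above 0.06 the ratchet is free, 0.105 = fully pressed (tab 8 mm nearer the handle, about 6 N). The head then slides back with about 5 N; let go, it catches where it is, within 2 mm.
- pump_point (a point): on the clamp head, 167 mm above the worktop, midway between the rear face of the handle and the front face of the trigger at rest (51 mm apart along x, both 26 mm wide). x = along the bar towards the board, z = up. Handle 18 mm thick; handle and trigger end 18 mm above this point, the trigger's grip 24 mm below it; the release tab begins 29 mm below it. Moves with the head.
- release_point (a point): on the clamp head, 137 mm above the worktop, midway between the rear face of the handle and the front face of the release tab at rest (67 mm apart along x, tab 26 mm wide, from this height to 19 mm below it; the bar's top is 40 mm below, the handle's top 48 mm above). Axes as pump_point. The tab stands 14 mm further forward than the trigger. Moves with the head.
- mug: white mug, 92 mm high, bystander; origin under its middle
- spice_jar: amber jar with a steel cap, 95 mm high, bystander; origin under its middle
- dowel_tub: small blue bowl, 42 mm high, bystander; origin under its middle
- mallet: wooden mallet lying flat, 270 mm long, bystander
- spare_strip: spare oak strip lying flat beside the board, 150 x 32 x 22 mm, bystander; not used
- egg_timer: white egg-shaped timer, 60 mm high, bystander; origin under its middle
- jaw_pad (a point): middle of the front face of the head's rubber jaw pad (30 mm wide, 22 mm high), 30 mm above the worktop; the face pushes the end strip along +x of this point. Moves with the head.

How it is judged (in metres and radians):
On the way, in this order (a step that is already met when the one before it is completed fails the run):
1. the strip is home and nipped up tight with the trigger (value of joint strip below 0.0015 m and value of joint trigger above 0.02 rad and contact force between head and strip above 25 N), for 0.1 s.
2. the head is sliding back with the release lever pressed (value of joint release above 0.07 rad and value of joint head above 0.005 m).
At the end, for the whole second after the job is handed in: The end strip is home (gap under 1.5 mm), the clamp head is back at its rear stop (within 5 mm), trigger and release lever are let go; the jaw never pressed the strip with over 60 N and no bystander was moved by over 30 mm (value of joint strip below 0.0015 m and value of joint head above 0.07 m and value of joint release below 0.07 rad and value of joint trigger below 0.03 rad); the robot touches nothing.
It fails at once if the jaw presses the strip with more than 60 N and bruises it (contact force between head and strip above 60 N).
It fails at once if a bystander is moved by more than 30 mm (distance of any of mug, spice_jar, dowel_tub, mallet, spare_strip, egg_timer from where it was at the start of the episode above 0.03 m).
It also fails if it takes over 53 s, if anything falls off the work surface, if the arm or the gripper's body presses on something with over 40 N, if the wrist force passes 120 N, or if a joint passes its speed limit or range.

### The arm

A 6-joint arm with a two-finger parallel gripper is mounted at the origin on the work surface. World frame = base frame: x ahead of the robot, y to its left, z up, the work surface at z = 0. Lengths are in mm, angles in rad, forces in N, time in s.
With the tool pointing down it reaches from about 400 to 925 mm from the base axis. Payload 12.5 kg.
Tool frame: the origin (TCP) lies midway between the tips of the shut fingers; the grasp point (between the pads) lies 19 mm behind it; z points along the fingers, y is the line along which they close (so a half turn about z gives the same grasp; the last joint's range is limited). The gripper opens to 95 mm and grips with 3 to 60 N. Pads are 20 mm wide; open, the fingers measure 119 mm over their backs; the gripper's body (75 mm by 180 mm) begins 59 mm behind the grasp point.
Start: joints at [-1.408, 0.491, 1.559, -0, 1.092, -0.106], TCP at [166.007, -602.568, 214.661] pointing down, gripper open.
Joint ranges: [-3.1, 3.1], [-0.84, 2.19], [0.05, 2.79], [-1.13, 4.28], [0.06, 2.93], [-2.69, 2.69]. Speed limits (rad/s): [2.22, 2.22, 2.79, 3.14, 3.14, 3.14].

### API

Orientations are given as [roll, pitch, yaw] about the fixed x, y, z axes, in that order (R = Rz(yaw) Ry(pitch) Rx(roll)).
In Python, from cell import state, read_camera, job_done gives the robot as it stands.
- The arm moves only by the tool carry_out, never from a script. Its argument "moves" is a list of rows, each an object with "slide": the shift along the tool's x, y, z as a fraction of full scale, a list of three; "spin": the turn about the tool's z as a fraction of full scale. A call has 1 to 12 rows; each row shifts and turns the commanded pose from where the row before left it, along the tool's axes as they then stand; what a row does not reach is not made up. Full scale, the value 1, is 0.4 m for a shift and 30 degrees for a turn. A row lasts 1/12 s, in which the tool goes at most 41.7 mm and 7.16 degrees, less where a joint would pass 70% of its speed; a pose out of reach is approached as far as the arm can. A call with a number of a shift or a turn outside -1 to 1 is refused whole. A call with a gripper value outside its range is refused whole. "hand" is the closure, from 0 (fully open) to 1 (shut), set as the call begins (left out, the last holds). The fingers move at their own pace and stop on an object; the grip force is fixed at half the most. Time passes only in rows, so rows that do not move let the fingers close. It gives the time, the measured TCP pose, the force, the opening and the grip force at its end, in the units of the state.
- state(): the state, without advancing time (a new reading comes with each control period).
- read_camera(name): name is "scene" or "side" or "wrist"; returns a dict with "color" (400x640x3 uint8, red, green, blue), "K" (3x3 intrinsics, pixels), "R" (3x3) and "t" (3): a world point X has camera coordinates R X + t. Camera axes: x right, y down, z forward; pixel columns grow to the right and rows downward; lengths in mm; the calibration is good to about 2 mm. A picture is of the moment at which its call begins. There is no depth.
- job_done(): hands the job in; it is judged then, once.
The state is a dict: "t": time; "joints": joint angles; "qvel": joint speeds; "tau": joint torques, N m; "eef_pos": TCP position; "tcp_rot": TCP orientation; "ft_force": force on the tool from outside, world axes, zero at the start; "moment": the same for the moment, N m; "opening": opening from 0.0 (shut) to 1.0 (fully open); "grip_force": force on a finger pad.
Only numpy, scipy, OpenCV 4.12 (cv2) and the standard library are available. Lean on these libraries where they do the work, as an engineer would, in place of code of your own. Each camera call takes 0.05 s, during which the arm holds its last target. There are 200 camera calls.

## Working session

There is one attempt and no reset: what is moved stays moved. The work goes in short steps, Python scripts to look and compute and a tool call to move; the robot and the scene stay as the last step left them, time stands still between calls to the robot, and variables do not carry over. Pictures are saved under pics/ and viewed, at most 10 in all, crops included, and the job is handed in when it is done.

Besides the shell and the picture viewer there is one more tool, called after "Call:" as name([rows], argument=value, ...), one row to a line, values as JSON. carry_out: Moves the arm, as the interface text tells. Shift numbers are shares of 0.4 m and turn numbers shares of 30 degrees, none past 1 either way. Its arguments: {"type":"object","properties":{"moves":{"type":"array"},"hand":{"type":"number"}},"required":["moves"]}

```bash
mkdir -p pics
python3 - <<'E'
from cell import *
import cv2
s=state();print({k:s[k] for k in s if k in('t','eef_pos','tcp_rot','ft_force','opening')})
for n in('scene','side'):
    d=read_camera(n);cv2.imwrite(f'pics/{n}0.png',d['color'][:,:,::-1]);print(n,d['K'],d['R'],d['t'])
E
```

```text
{'t': 0.0, 'eef_pos': array([ 165.95058498, -602.31138427,  214.03821292]), 'tcp_rot': array([-3.14044043e+00, -8.83320543e-05,  2.68816615e-01]), 'ft_force': array([ 0.00681745, -0.37881884, -0.06344011]), 'opening': 1.001541665166838}
scene [[416.18528296   0.         316.34327015]
 [  0.         416.18528296 202.57332647]
 [  0.           0.           1.        ]] [[ 0.74395944  0.66804087 -0.01567625]
 [ 0.44566761 -0.51352165 -0.73326387]
 [-0.49790033  0.53853218 -0.67976346]] [-400.2095221  -193.24536315 1455.52827504]
side [[410.83222493   0.         318.67807618]
 [  0.         410.83222493 194.54980296]
 [  0.           0.           1.        ]] [[-0.99440645 -0.10483729 -0.01284381]
 [-0.04754599  0.55290122 -0.83188919]
 [ 0.09431436 -0.8266253  -0.55479313]] [ 548.97431754  165.05523816 1080.02638414]
```

View pics/scene0.png

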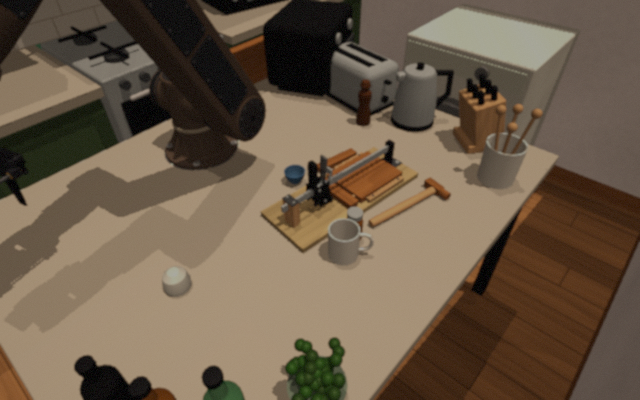

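View pics/side0.png

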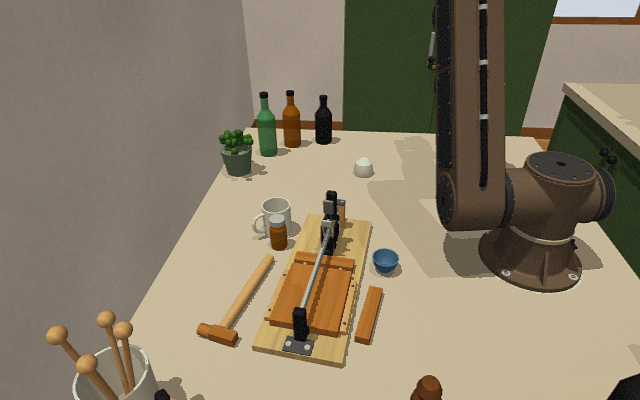

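The scene view shows the clamp head near (318,185), with the bar running from (290,205) to (390,150). In the side view the head is near (330,220), with the post behind it and the mug and jar on its left. I'll enlarge both.

Run:
```python
import cv2,numpy as np
a=cv2.imread('pics/scene0.png')[140:240,260:420];b=cv2.imread('pics/side0.png')[180:360,250:400]
cv2.imwrite('pics/c1.png',np.hstack([cv2.resize(a[:, :80],None,fx=5,fy=5,interpolation=2),cv2.resize(b[:100,50:130],None,fx=5,fy=5,interpolation=2)]))
```

```text
(no output)
```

View pics/c1.png

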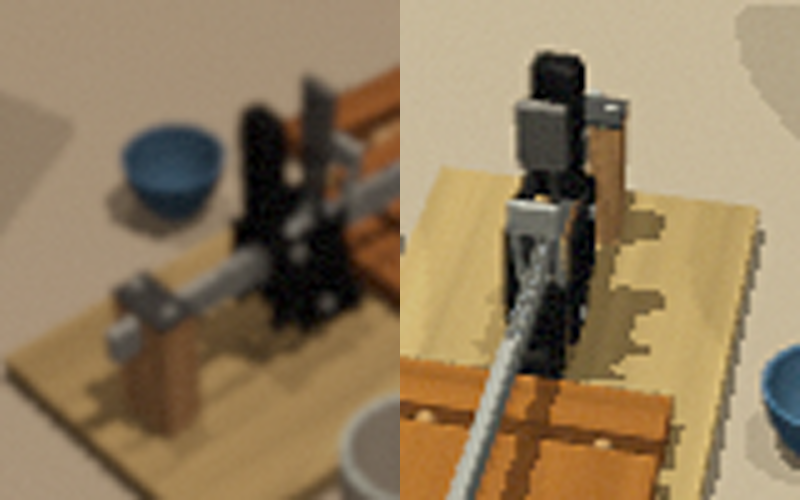

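The crop shows the handle top at scene (312.4,162.4) and side (331.6,192). The trigger top is at scene (323.6,156.4) and side (329.4,200.6). Next I'll triangulate these and get the bar's direction.

```bash
cat > h.py <<'E'
import numpy as np,cv2
C={'scene':(np.array([[416.18528296,0,316.34327015],[0,416.18528296,202.57332647],[0,0,1]]),np.array([[0.74395944,0.66804087,-0.01567625],[0.44566761,-0.51352165,-0.73326387],[-0.49790033,0.53853218,-0.67976346]]),np.array([-400.2095221,-193.24536315,1455.52827504])),
'side':(np.array([[410.83222493,0,318.67807618],[0,410.83222493,194.54980296],[0,0,1]]),np.array([[-0.99440645,-0.10483729,-0.01284381],[-0.04754599,0.55290122,-0.83188919],[0.09431436,-0.8266253,-0.55479313]]),np.array([548.97431754,165.05523816,1080.02638414]))}
def plane(n,p,z):
    K,R,t=C[n];c=-R.T@t;d=R.T@np.linalg.inv(K)@[*p,1];return c+d*(z-c[2])/d[2]
def tri(a,b):
    P=[C[n][0]@np.c_[C[n][1],C[n][2]] for n in('scene','side')]
    X=cv2.triangulatePoints(P[0],P[1],np.float64(a),np.float64(b));return (X[:3]/X[3]).ravel()
E
python3 - <<'E'
from h import *
np.set_printoptions(precision=1,suppress=True)
print('handle',tri((312.4,162.4),(331.6,192)),plane('scene',(312.4,162.4),185),plane('side',(331.6,192),185))
print('trig',tri((323.6,156.4),(329.4,200.6)),plane('scene',(323.6,156.4),185),plane('side',(329.4,200.6),185))
# base board orange long edges + bar: fit lines in side view
im=cv2.imread('pics/side0.png');hsv=cv2.cvtColor(im,cv2.COLOR_BGR2HSV)
m=cv2.inRange(hsv,(18,60,120),(28,255,255));m[:200]=0;m[365:]=0
n,l,st,_=cv2.connectedComponentsWithStats(m);i=1+st[1:,4].argmax();print(st[i])
# right edge of light plate in side view at table height ~0..20
ys=range(225,345,5);R=[np.where(l[y]==i)[0].max() for y in ys];print(R)
for z in(18,):
    P=np.array([plane('side',(x,y),z)[:2] for x,y in zip(R,ys)]);vx,vy,_,_=cv2.fitLine(P.astype(np.float32),cv2.DIST_HUBER,0,.01,.01).ravel();print('yaw edge',np.degrees(np.arctan2(vy,vx)),P[0],P[-1])
# bar: bright line points in side view between (327,235) and (305,305)
g=cv2.cvtColor(im,cv2.COLOR_BGR2HSV)
Q=[]
for y in range(262,306,3):
    xs=[x for x in range(295,335) if g[y,x,1]<60 and g[y,x,2]>90]
    if xs: Q.append((np.mean(xs),y,len(xs)))
print(np.array(Q))
P=np.array([plane('side',q[:2],95)[:2] for q in Q]);v=cv2.fitLine(P.astype(np.float32),cv2.DIST_HUBER,0,.01,.01).ravel();print('bar',np.degrees(np.arctan2(v[1],v[0])),P[0],P[-1])
print('bar rear',tri((284,206),(343,201)), 'bar scene',plane('scene',(284,206),90),plane('scene',(388,152),90))
E
```

```text
handle [516.6  12.2 184.3] [517.8  11.5 185. ] [516.2  12.8 185. ]
trig [519.9  50.9 184.2] [522.6  50.  185. ] [518.5  50.6 185. ]
[ 251  218  128  147 3921]
[np.int64(371), np.int64(372), np.int64(372), np.int64(370), np.int64(368), np.int64(367), np.int64(366), np.int64(365), np.int64(364), np.int64(364), np.int64(362), np.int64(361), np.int64(360), np.int64(359), np.int64(358), np.int64(356), np.int64(356), np.int64(355), np.int64(355), np.int64(353), np.int64(352), np.int64(352), np.int64(350), np.int64(350)]
yaw edge 83.005264 [409.8 -78.8] [453.3 313.9]
[[316.5 262.    4. ]
 [315.5 265.    4. ]
 [315.  268.    3. ]
 [314.  271.    3. ]
 [313.  274.    3. ]
 [312.  277.    3. ]
 [310.5 280.    4. ]
 [309.5 283.    4. ]
 [308.5 286.    4. ]
 [307.5 289.    4. ]
 [306.5 292.    4. ]
 [305.5 295.    4. ]
 [304.5 298.    4. ]
 [303.5 301.    4. ]
 [302.5 304.    4. ]]
bar 83.070274 [538.  169.3] [552.9 294.7]
bar rear [495.9 -85.4  88.7] bar scene [502.6 -86.2  90. ] [571.7 291.   90. ]
```

Bar yaw is 83° by two methods. The pump point is at about (519.5, 29, 167), and the 38.9 mm handle-to-trigger spacing matches the given sizes. I'll turn the tool so its y runs along the bar (+22.4° spin), then travel above the clamp.

Call:
carry_out([
  {"slide": [0, 0, 0], "spin": 0.187},
  {"slide": [0, 0, 0], "spin": 0.187},
  {"slide": [0, 0, 0], "spin": 0.187},
  {"slide": [0, 0, 0], "spin": 0.187},
  {"slide": [0.034, -0.084, 0], "spin": 0},
  {"slide": [0.034, -0.084, 0], "spin": 0},
  {"slide": [0.034, -0.084, 0], "spin": 0},
  {"slide": [0.034, -0.084, 0], "spin": 0},
  {"slide": [0.034, -0.084, 0], "spin": 0},
  {"slide": [0.034, -0.084, 0], "spin": 0},
  {"slide": [0.034, -0.084, 0], "spin": 0},
  {"slide": [0.034, -0.084, 0], "spin": 0},
], hand=0)

```text
t: 1.1
eef_pos: [307.3, -347.4, 214.5]
tcp_rot: [-3.141, 0.0, -0.123]
ft_force: [0.5, -0.8, -0.4]
opening: 1.004
grip_force: 0.0
```

Call:
carry_out([
  {"slide": [0.034, -0.084, 0], "spin": 0},
  {"slide": [0.034, -0.084, 0], "spin": 0},
  {"slide": [0.034, -0.084, 0], "spin": 0},
  {"slide": [0.034, -0.084, 0], "spin": 0},
  {"slide": [0.034, -0.084, 0], "spin": 0},
  {"slide": [0.034, -0.084, 0], "spin": 0},
  {"slide": [0.034, -0.084, 0], "spin": 0},
  {"slide": [0.034, -0.084, 0], "spin": 0},
  {"slide": [0.034, -0.084, 0], "spin": 0},
  {"slide": [0.034, -0.084, 0], "spin": 0},
  {"slide": [0, 0, 0], "spin": 0},
  {"slide": [0, 0, 0], "spin": 0},
])

```text
t: 2.1
eef_pos: [483.3, -30.9, 214.2]
tcp_rot: [3.142, 0.001, -0.119]
ft_force: [0.1, -0.5, -0.5]
opening: 0.999
grip_force: 0.0
```

Call:
carry_out([
  {"slide": [0.036, -0.08, 0], "spin": 0},
  {"slide": [0.036, -0.08, 0], "spin": 0},
  {"slide": [0, 0, 0], "spin": 0},
  {"slide": [0, 0, 0], "spin": 0},
])

```text
t: 2.43
eef_pos: [519.4, 27.5, 214.2]
tcp_rot: [3.141, 0.001, -0.122]
ft_force: [0.4, 0.1, -0.1]
opening: 0.997
grip_force: 0.0
```

Run:
```python
from cell import *
import cv2,numpy as np
w=read_camera('wrist');s=read_camera('side')['color'];np.set_printoptions(precision=4,suppress=True)
print(state()['eef_pos'],w['K'],w['R'],w['t'])
cv2.imwrite('pics/w1.png',np.hstack([cv2.resize(w['color'],(480,300)),cv2.resize(s[150:275,270:400],(312,300))])[:,:,::-1])
cv2.imwrite('pics/wfull.png',w['color'][:,:,::-1])
```

```text
[518.8074  26.5235 214.3945] [[283.5873   0.     316.4393]
 [  0.     283.5873 198.9937]
 [  0.       0.       1.    ]] [[-0.1213 -0.9926 -0.0005]
 [-0.9514  0.1161  0.2851]
 [-0.2829  0.035  -0.9585]] [ 90.0978 459.286  537.5415]
```

View pics/w1.png

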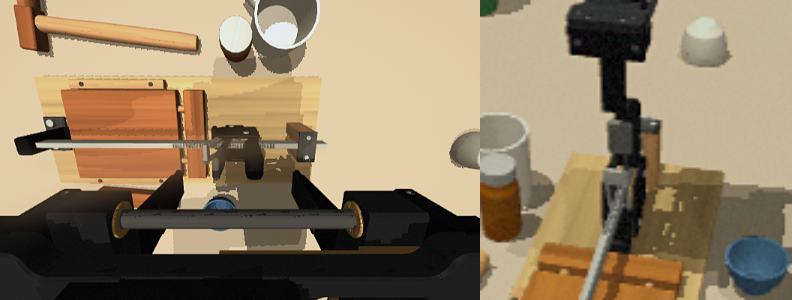

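In the wrist view the strip gap is at column ~181, the handle is near (255,165) and the fingertips are near (183,172) and (293,172), so the clamp is straddled. I'll check the handle and trigger tops closely before descending.

Run:
```python
import cv2,numpy as np
a=cv2.imread('pics/wfull.png')[120:260,220:420]
cv2.imwrite('pics/w2.png',cv2.convertScaleAbs(cv2.resize(a,None,fx=4,fy=4,interpolation=2),alpha=1.8,beta=20))
K=np.array([[283.5873,0,316.4393],[0,283.5873,198.9937],[0,0,1]]);R=np.array([[-.1213,-.9926,-.0005],[-.9514,.1161,.2851],[-.2829,.035,-.9585]]);t=np.array([90.0978,459.286,537.5415])
d=np.array([.1213,.9926]);o=np.array([519.5,29])
for n,s,z in(('handle rear',-25.5,185),('handle front',-7.5,185),('trig front',25.5,185),('tab front',34,137)):
    p=R@np.r_[o+s*d,z]+t;u=K@p/p[2];print(n,u[:2],(u[:2]-[220,120])*4)
```

```text
handle rear [347.81327388 226.9852938 ] [511.2530955  427.94117522]
handle front [323.9891864  226.98038773] [415.9567456  427.92155091]
trig front [280.31611322 226.97139416] [241.26445287 427.88557664]
tab front [277.46727529 207.11457517] [229.86910117 348.45830069]
```

View pics/w2.png

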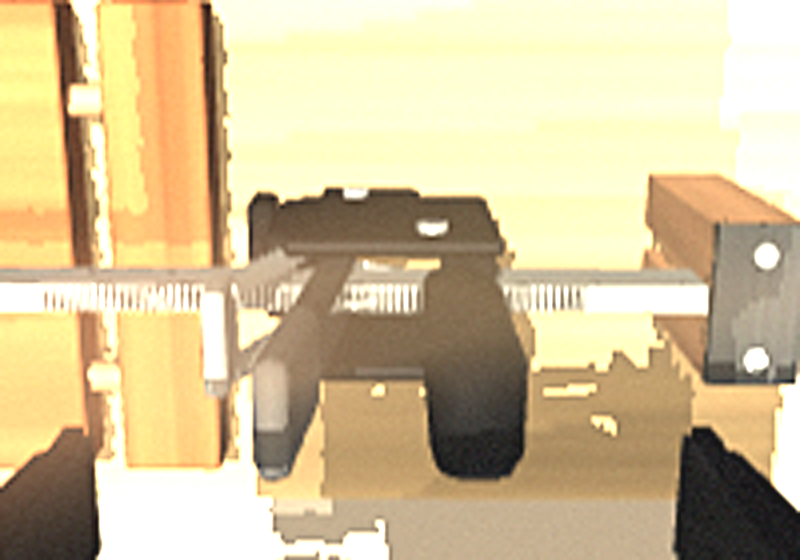

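The handle top spans crop columns 430–523 against a predicted 416–511, so the pump point is ~2.7 mm further back and ~3 mm further in +x: (521.5, 26.5). I'll correct that, descend and part-close.

Call:
carry_out([
  {"slide": [0.007, 0, 0.08], "spin": 0},
  {"slide": [0, 0, 0.08], "spin": 0},
  {"slide": [0, 0, 0], "spin": 0},
  {"slide": [0, 0, 0], "spin": 0},
], hand=0.3)

```text
t: 2.87
eef_pos: [521.4, 26.2, 150.3]
tcp_rot: [3.141, 0.003, -0.124]
ft_force: [-0.3, -0.2, -0.3]
opening: 0.776
grip_force: 0.0
```

Call:
carry_out([
  {"slide": [0, 0, 0], "spin": 0},
  {"slide": [0, 0, 0], "spin": 0},
  {"slide": [0, 0, 0], "spin": 0},
], hand=0.5)

```text
t: 3.12
eef_pos: [522.8, 27.0, 152.1]
tcp_rot: [3.142, -0.002, -0.123]
ft_force: [-0.4, 0.5, -0.0]
opening: 0.564
grip_force: 0.0
```

Call:
carry_out([
  {"slide": [0, 0, 0], "spin": 0},
  {"slide": [0, 0, 0], "spin": 0},
  {"slide": [0, 0, 0], "spin": 0},
  {"slide": [0, 0, 0], "spin": 0},
  {"slide": [0, 0, 0], "spin": 0},
], hand=0.7)

```text
t: 3.53
eef_pos: [522.7, 26.2, 152.1]
tcp_rot: [3.14, -0.002, -0.122]
ft_force: [-3.5, -11.1, 6.6]
opening: 0.307
grip_force: 12.0
```

Call:
carry_out([
  {"slide": [0, 0, 0], "spin": 0},
  {"slide": [0, -0.014, 0], "spin": 0},
  {"slide": [0, -0.014, 0], "spin": 0},
  {"slide": [0, 0, 0], "spin": 0},
  {"slide": [0, 0, 0], "spin": 0},
], hand=0.4)

```text
t: 3.95
eef_pos: [523.8, 38.4, 151.2]
tcp_rot: [-3.141, -0.001, -0.123]
ft_force: [0.7, -0.5, 0.2]
opening: 0.58
grip_force: 0.0
```

Call:
carry_out([
  {"slide": [0, 0, 0], "spin": 0},
  {"slide": [0, 0, 0], "spin": 0},
  {"slide": [0, 0.003, 0], "spin": 0},
  {"slide": [0, 0.003, 0], "spin": 0},
  {"slide": [0, 0, 0], "spin": 0},
  {"slide": [0, 0, 0], "spin": 0},
], hand=0.7)

```text
t: 4.45
eef_pos: [523.2, 34.0, 151.2]
tcp_rot: [3.138, -0.0, -0.122]
ft_force: [-4.0, -19.5, 8.0]
opening: 0.31
grip_force: 23.1
```

Call:
carry_out([
  {"slide": [0, 0, 0], "spin": 0},
  {"slide": [0, -0.01, 0], "spin": 0},
  {"slide": [0, -0.013, 0], "spin": 0},
  {"slide": [0, 0, 0], "spin": 0},
  {"slide": [0, 0, 0], "spin": 0},
], hand=0.4)

```text
t: 4.87
eef_pos: [524.4, 45.2, 150.6]
tcp_rot: [-3.142, 0.0, -0.123]
ft_force: [0.4, -0.1, 0.8]
opening: 0.579
grip_force: 0.0
```

Run:
```python
from cell import *
import cv2,numpy as np
w=read_camera('wrist')
print(state()['eef_pos'],state()['ft_force']);cv2.imwrite('pics/w3.png',cv2.convertScaleAbs(cv2.resize(w['color'][100:260,170:370],None,fx=3,fy=3,interpolation=2),alpha=1.5,beta=10)[:,:,::-1])
```

```text
[524.47246354  45.33885678 150.62379739] [-0.51418095 -0.6354575   0.39526733]
```

View pics/w3.png

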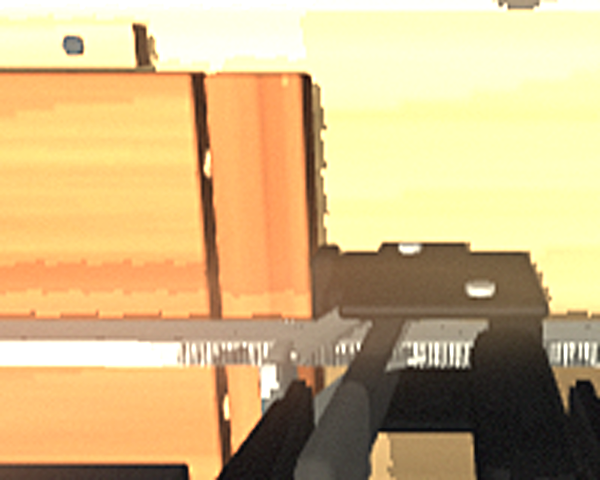

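The jaw now touches the strip. The gap is a dark column at 196–209, about 3–4 mm at 3 px/mm. From here I'll squeeze in small steps and keep the arm's push low.

Call:
carry_out([
  {"slide": [0, 0, 0], "spin": 0},
  {"slide": [0, 0.003, 0], "spin": 0},
  {"slide": [0, 0.003, 0], "spin": 0},
  {"slide": [0, 0, 0], "spin": 0},
], hand=0.58)

```text
t: 5.25
eef_pos: [523.9, 40.8, 150.8]
tcp_rot: [3.138, 0.0, -0.122]
ft_force: [-4.0, -20.0, 4.1]
opening: 0.434
grip_force: 18.5
```

Call:
carry_out([
  {"slide": [0, 0.004, 0], "spin": 0},
  {"slide": [0, 0.002, 0], "spin": 0},
  {"slide": [0, 0, 0], "spin": 0},
], hand=0.62)

```text
t: 5.5
eef_pos: [523.8, 39.5, 150.9]
tcp_rot: [3.14, 0.0, -0.123]
ft_force: [-3.2, -8.4, 5.1]
opening: 0.385
grip_force: 20.8
```

Call:
carry_out([
  {"slide": [0, 0.003, 0], "spin": 0},
  {"slide": [0, 0, 0], "spin": 0},
  {"slide": [0, 0, 0], "spin": 0},
], hand=0.66)

```text
t: 5.75
eef_pos: [523.6, 38.2, 150.9]
tcp_rot: [3.14, 0.0, -0.123]
ft_force: [-3.0, -11.1, 4.8]
opening: 0.344
grip_force: 22.1
```

Call:
carry_out([
  {"slide": [0, 0.002, 0], "spin": 0},
  {"slide": [0, 0, 0], "spin": 0},
  {"slide": [0, 0, 0], "spin": 0},
], hand=0.7)

```text
t: 6.0
eef_pos: [523.6, 37.6, 150.9]
tcp_rot: [3.14, -0.0, -0.123]
ft_force: [-2.3, -7.3, 3.5]
opening: 0.306
grip_force: 25.2
```

Another ~3 mm gained, at the trigger's stop. Next stroke.

Call:
carry_out([
  {"slide": [0, 0, 0], "spin": 0},
  {"slide": [0, -0.013, 0], "spin": 0},
  {"slide": [0, -0.013, 0], "spin": 0},
  {"slide": [0, 0, 0], "spin": 0},
  {"slide": [0, 0, 0], "spin": 0},
], hand=0.4)

```text
t: 6.42
eef_pos: [524.9, 48.7, 150.5]
tcp_rot: [3.141, 0.0, -0.123]
ft_force: [0.1, 0.0, -0.4]
opening: 0.577
grip_force: 0.0
```

Call:
carry_out([
  {"slide": [0, 0.003, 0], "spin": 0},
  {"slide": [0, 0.004, 0], "spin": 0},
  {"slide": [0, 0.004, 0], "spin": 0},
], hand=0.55)

```text
t: 6.67
eef_pos: [524.6, 45.0, 151.0]
tcp_rot: [-3.141, -0.001, -0.123]
ft_force: [-0.4, 9.6, 7.4]
opening: 0.47
grip_force: 5.0
```

Call:
carry_out([
  {"slide": [0, 0, 0], "spin": 0},
  {"slide": [0, 0, 0], "spin": 0},
  {"slide": [0, 0, 0], "spin": 0},
], hand=0.59)

```text
t: 6.92
eef_pos: [524.4, 43.0, 151.2]
tcp_rot: [3.139, -0.001, -0.122]
ft_force: [-2.0, -12.3, 7.4]
opening: 0.411
grip_force: 19.8
```

Call:
carry_out([
  {"slide": [0, 0.003, 0], "spin": 0},
  {"slide": [0, 0, 0], "spin": 0},
  {"slide": [0, 0, 0], "spin": 0},
], hand=0.62)

```text
t: 7.17
eef_pos: [524.3, 41.8, 151.3]
tcp_rot: [3.139, -0.001, -0.123]
ft_force: [-3.2, -12.9, 9.0]
opening: 0.386
grip_force: 24.6
```

Call:
carry_out([
  {"slide": [0, 0.004, 0], "spin": 0},
  {"slide": [0, 0, 0], "spin": 0},
  {"slide": [0, 0, 0], "spin": 0},
])

```text
t: 7.42
eef_pos: [524.2, 41.4, 151.2]
tcp_rot: [3.142, -0.001, -0.123]
ft_force: [-1.3, -1.8, 7.3]
opening: 0.38
grip_force: 18.7
```

Run:
```python
from cell import *
import cv2,numpy as np
w=read_camera('wrist')
s=state();print(s['eef_pos'],s['ft_force'],s['opening'],s['grip_force']);cv2.imwrite('pics/w4.png',cv2.convertScaleAbs(cv2.resize(w['color'][100:260,170:370],None,fx=3,fy=3,interpolation=2),alpha=1.5,beta=10)[:,:,::-1])
```

```text
[524.21527965  41.44027731 151.18633259] [-1.42049545 -2.3180763   7.97959688] 0.38426548527467874 18.673466742038727
```

View pics/w4.png

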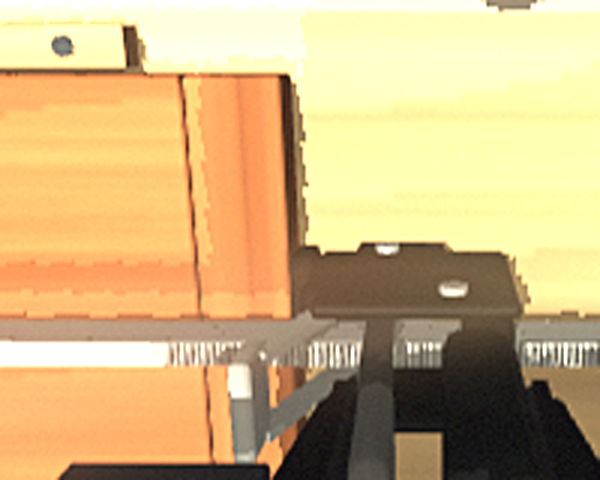

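The joint has closed to a hairline at column ~185–195, and the trigger is firm part-way at 36 mm opening. I'll take the squeeze up to ~25 N with almost no arm push.

Call:
carry_out([
  {"slide": [0, 0.001, 0], "spin": 0},
  {"slide": [0, 0, 0], "spin": 0},
  {"slide": [0, 0, 0], "spin": 0},
], hand=0.65)

```text
t: 7.72
eef_pos: [524.1, 40.4, 151.3]
tcp_rot: [3.14, -0.001, -0.123]
ft_force: [-2.9, -7.9, 8.9]
opening: 0.36
grip_force: 26.0
```

Call:
carry_out([
  {"slide": [0, 0.003, 0], "spin": 0},
  {"slide": [0, 0, 0], "spin": 0},
  {"slide": [0, 0, 0], "spin": 0},
  {"slide": [0, 0, 0], "spin": 0},
], hand=0.66)

```text
t: 8.05
eef_pos: [524.0, 39.8, 151.3]
tcp_rot: [3.141, -0.001, -0.123]
ft_force: [-1.7, -2.7, 9.0]
opening: 0.344
grip_force: 23.5
```

Call:
carry_out([
  {"slide": [0, 0.001, 0], "spin": 0},
  {"slide": [0, 0, 0], "spin": 0},
  {"slide": [0, 0, 0], "spin": 0},
  {"slide": [0, 0, 0], "spin": 0},
], hand=0.68)

```text
t: 8.38
eef_pos: [523.9, 38.8, 151.3]
tcp_rot: [3.14, -0.001, -0.123]
ft_force: [-2.3, -6.4, 9.6]
opening: 0.323
grip_force: 22.1
```

The trigger is still giving a little. I'll let go fully and take a fresh stroke to see where it goes firm.

Call:
carry_out([
  {"slide": [0, 0, 0], "spin": 0},
  {"slide": [0, -0.012, 0], "spin": 0},
  {"slide": [0, -0.012, 0], "spin": 0},
  {"slide": [0, 0, 0], "spin": 0},
  {"slide": [0, 0, 0], "spin": 0},
], hand=0.4)

```text
t: 8.8
eef_pos: [524.9, 48.9, 150.5]
tcp_rot: [3.141, 0.0, -0.123]
ft_force: [-0.3, -0.5, -0.1]
opening: 0.585
grip_force: 0.0
```

Call:
carry_out([
  {"slide": [0, 0.003, 0], "spin": 0},
  {"slide": [0, 0.004, 0], "spin": 0},
  {"slide": [0, 0.002, 0], "spin": 0},
  {"slide": [0, 0, 0], "spin": 0},
], hand=0.56)

```text
t: 9.13
eef_pos: [524.4, 44.5, 150.8]
tcp_rot: [3.14, -0.0, -0.122]
ft_force: [-2.4, -10.9, 3.8]
opening: 0.452
grip_force: 15.1
```

Call:
carry_out([
  {"slide": [0, 0.004, 0], "spin": 0},
  {"slide": [0, 0.002, 0], "spin": 0},
  {"slide": [0, 0, 0], "spin": 0},
  {"slide": [0, 0, 0], "spin": 0},
], hand=0.6)

```text
t: 9.47
eef_pos: [524.2, 42.5, 150.9]
tcp_rot: [3.14, -0.0, -0.123]
ft_force: [-2.7, -7.0, 5.5]
opening: 0.404
grip_force: 17.2
```

Call:
carry_out([
  {"slide": [0, 0.002, 0], "spin": 0},
  {"slide": [0, 0, 0], "spin": 0},
  {"slide": [0, 0, 0], "spin": 0},
  {"slide": [0, 0, 0], "spin": 0},
], hand=0.63)

```text
t: 9.8
eef_pos: [524.1, 41.2, 151.0]
tcp_rot: [3.14, -0.0, -0.123]
ft_force: [-2.7, -10.9, 7.1]
opening: 0.373
grip_force: 23.1
```

Call:
carry_out([
  {"slide": [0, 0.004, 0], "spin": 0},
  {"slide": [0, 0.002, 0], "spin": 0},
  {"slide": [0, 0, 0], "spin": 0},
  {"slide": [0, 0, 0], "spin": 0},
], hand=0.66)

```text
t: 10.13
eef_pos: [523.9, 39.8, 151.0]
tcp_rot: [3.141, -0.0, -0.123]
ft_force: [-1.1, -2.8, 7.2]
opening: 0.344
grip_force: 22.6
```

Call:
carry_out([
  {"slide": [0, 0.002, 0], "spin": 0},
  {"slide": [0, 0, 0], "spin": 0},
  {"slide": [0, 0, 0], "spin": 0},
  {"slide": [0, 0, 0], "spin": 0},
], hand=0.68)

```text
t: 10.47
eef_pos: [523.8, 38.9, 151.1]
tcp_rot: [3.141, -0.0, -0.123]
ft_force: [-2.5, -4.2, 7.0]
opening: 0.322
grip_force: 24.3
```

The head has held at the same place over two strokes (handle rear y≈23.5), the joint is a hairline, and the squeeze is ~24 N. The joint is nipped up. Now I'll let go, shift to the release point (y≈57) and lower to TCP z≈115.

Call:
carry_out([
  {"slide": [0, -0.005, 0], "spin": 0},
  {"slide": [0, -0.01, 0], "spin": 0},
  {"slide": [0, -0.01, 0], "spin": 0},
  {"slide": [0, -0.01, 0], "spin": 0},
  {"slide": [0, -0.01, 0], "spin": 0},
  {"slide": [0, 0, 0], "spin": 0},
  {"slide": [0, 0, 0], "spin": 0},
  {"slide": [0, 0, 0], "spin": 0},
], hand=0.05)

```text
t: 11.13
eef_pos: [525.9, 57.0, 150.5]
tcp_rot: [-3.142, 0.0, -0.123]
ft_force: [0.4, -0.3, -0.1]
opening: 0.829
grip_force: 0.0
```

Run:
```python
from cell import *
import cv2,numpy as np
w=read_camera('wrist')
s=state();print(s['eef_pos'],s['ft_force'],s['opening'],s['grip_force']);cv2.imwrite('pics/w5.png',cv2.convertScaleAbs(cv2.resize(w['color'][110:260,190:390],None,fx=4,fy=4,interpolation=2),alpha=1.5,beta=10)[:,:,::-1])
```

```text
[525.92059938  57.19970614 150.47839616] [0.13807125 0.0169399  0.29221571] 0.8686567951881923 0.0
```

View pics/w5.png

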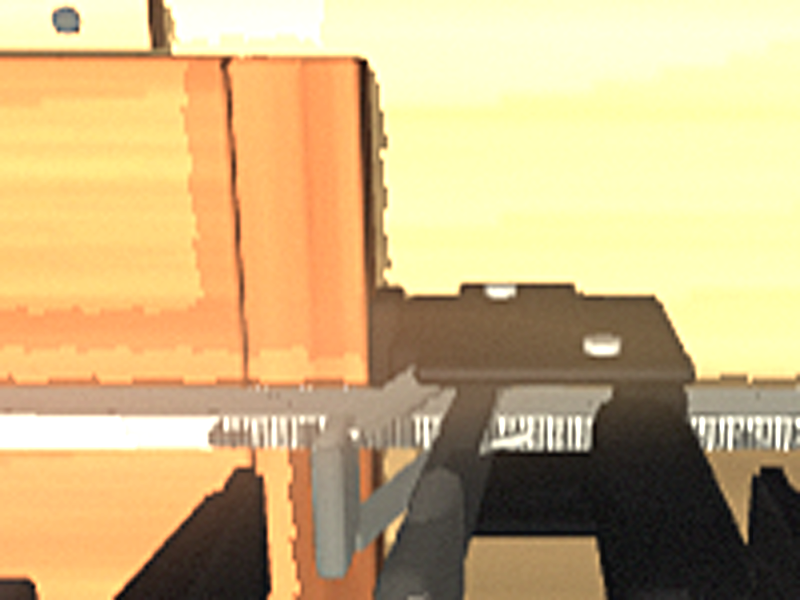

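The strip joint is a hairline, and the fingers at columns ~255 and ~755 straddle the tab (315–355) and the handle. Lowering to the tab, then closing lightly.

Call:
carry_out([
  {"slide": [0, 0, 0.03], "spin": 0},
  {"slide": [0, 0, 0.03], "spin": 0},
  {"slide": [0, 0, 0.029], "spin": 0},
  {"slide": [0, 0, 0], "spin": 0},
  {"slide": [0, 0, 0], "spin": 0},
], hand=0.05)

```text
t: 11.6
eef_pos: [525.8, 57.3, 114.8]
tcp_rot: [3.141, 0.001, -0.123]
ft_force: [-0.2, 0.8, 0.2]
opening: 0.95
grip_force: 0.0
```

Call:
carry_out([
  {"slide": [0, 0, 0], "spin": 0},
  {"slide": [0, 0, 0], "spin": 0},
  {"slide": [0, 0, 0], "spin": 0},
  {"slide": [0, 0, 0], "spin": 0},
  {"slide": [0, 0, 0], "spin": 0},
], hand=0.3)

```text
t: 12.02
eef_pos: [526.1, 56.7, 115.5]
tcp_rot: [3.141, -0.001, -0.123]
ft_force: [-1.5, -7.8, 4.1]
opening: 0.711
grip_force: 8.6
```

Call:
carry_out([
  {"slide": [0, 0.005, 0], "spin": 0},
  {"slide": [0, 0.007, 0], "spin": 0},
  {"slide": [0, 0, 0], "spin": 0},
  {"slide": [0, 0, 0], "spin": 0},
], hand=0.43)

```text
t: 12.35
eef_pos: [525.5, 52.0, 115.5]
tcp_rot: [-3.141, -0.001, -0.124]
ft_force: [-2.1, -4.2, 6.0]
opening: 0.619
grip_force: 30.0
```

Release lever fully pressed (58.8 mm opening). Sliding back.

Call:
carry_out([
  {"slide": [0, 0.01, 0], "spin": 0},
  {"slide": [0, 0.015, 0], "spin": 0},
  {"slide": [0, 0.02, 0], "spin": 0},
  {"slide": [0, 0.02, 0], "spin": 0},
  {"slide": [0, 0.02, 0], "spin": 0},
  {"slide": [0, 0.02, 0], "spin": 0},
  {"slide": [0, 0.02, 0], "spin": 0},
  {"slide": [0, 0.02, 0], "spin": 0},
  {"slide": [0, 0.02, 0], "spin": 0},
  {"slide": [0, 0.015, 0], "spin": 0},
  {"slide": [0, 0, 0], "spin": 0},
  {"slide": [0, 0, 0], "spin": 0},
])

```text
t: 13.35
eef_pos: [516.5, -19.6, 115.5]
tcp_rot: [-3.141, -0.0, -0.124]
ft_force: [-2.4, -4.1, 6.0]
opening: 0.622
grip_force: 30.0
```

Call:
carry_out([
  {"slide": [0, 0.005, 0], "spin": 0},
  {"slide": [0, 0.005, 0], "spin": 0},
  {"slide": [0, 0, 0], "spin": 0},
  {"slide": [0, 0, 0], "spin": 0},
])

```text
t: 13.68
eef_pos: [516.2, -22.4, 115.5]
tcp_rot: [-3.14, -0.001, -0.124]
ft_force: [-0.9, 5.1, 6.2]
opening: 0.613
grip_force: 30.0
```

At the rear stop: 75 mm travelled and resistance rising. One small extra nudge, then let go in place.

Call:
carry_out([
  {"slide": [0, 0.003, 0], "spin": 0},
  {"slide": [0, 0, 0], "spin": 0},
  {"slide": [0, 0, 0], "spin": 0},
])

```text
t: 13.93
eef_pos: [516.1, -22.6, 115.5]
tcp_rot: [-3.139, -0.001, -0.124]
ft_force: [0.8, 15.5, 6.8]
opening: 0.613
grip_force: 30.0
```

Call:
carry_out([
  {"slide": [0, 0, 0], "spin": 0},
  {"slide": [0, 0, 0], "spin": 0},
  {"slide": [0, 0, 0], "spin": 0},
  {"slide": [0, 0, 0], "spin": 0},
  {"slide": [0, 0, 0], "spin": 0},
], hand=0.05)

```text
t: 14.35
eef_pos: [515.9, -24.5, 115.0]
tcp_rot: [3.141, 0.0, -0.123]
ft_force: [0.1, 0.2, 0.1]
opening: 0.902
grip_force: 0.0
```

Call:
carry_out([
  {"slide": [0, 0, -0.06], "spin": 0},
  {"slide": [0, 0, -0.08], "spin": 0},
  {"slide": [0, 0, -0.08], "spin": 0},
  {"slide": [0, 0, -0.08], "spin": 0},
  {"slide": [0, 0, 0], "spin": 0},
  {"slide": [0, 0, 0], "spin": 0},
])

```text
t: 14.85
eef_pos: [516.4, -24.6, 236.5]
tcp_rot: [3.141, -0.004, -0.123]
ft_force: [-0.1, -0.1, -1.1]
opening: 0.947
grip_force: 0.0
```

Run:
```python
from cell import *
import cv2,numpy as np
w=read_camera('wrist');sc=read_camera('scene')['color']
s=state();print(s['eef_pos'],s['ft_force'],s['opening']);cv2.imwrite('pics/w6.png',np.vstack([w['color'][80:280],sc[120:320]])[:,:,::-1])
```

```text
[515.45780875 -24.41767049 234.2733991 ] [ 0.122803   -0.19269942 -0.71788454] 0.9486307662424133
```

View pics/w6.png

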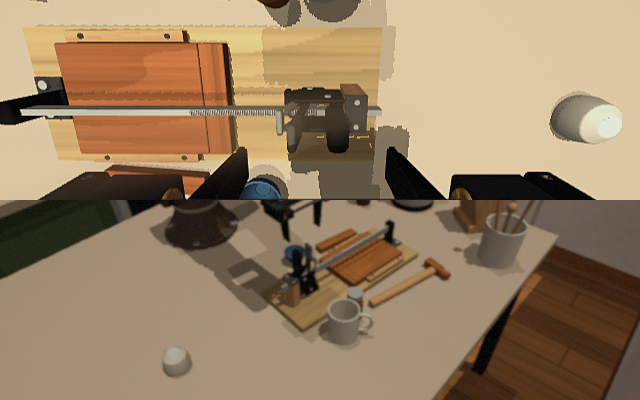

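The head is against the rear post (wrist view, column ~345), the strip is closed (column ~200), the bystanders are undisturbed and the gripper is clear. Handing in.

```bash
python3 -c "
from cell import *
print(job_done())"
```

```text
the job is handed in; nothing more can be done
None
```

I handed the job in at about 15 s, and no pass or fail verdict came back: the strip looks home (hairline joint), I estimate it was nipped at about 40 N of jaw force, the clamp head is at its rear stop, and trigger and release lever are let go with the arm clear.

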